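# Release a ratchet cheese press and draw out the mould

### The arm

A 6-joint arm with a two-finger parallel gripper is mounted at the origin on a cart in front of the work surface, level with it; the furniture and walls round the work are solid. World frame = base frame: x ahead of the robot, y to its left, z up, the work surface at z = 0. Lengths are in mm, angles in rad, forces in N, time in s.
With the tool pointing down it reaches from about 350 to 775 mm from the base axis. Payload 7.3 kg.
Tool frame: the origin (TCP) lies on the centre line of the jaws, within the pads' length; the fingertips stand finger_overhang ahead of it and the grasp point (between the pads) lies 8 mm behind it (finger_overhang is the distance from the TCP to the fingertips, in mm); z points along the fingers, y is the line along which they close (so a half turn about z gives the same grasp; the last joint's range is limited). The gripper opens to 92 mm and grips with 3 to 60 N. Pads are 19 mm wide; open, the fingers measure 130 mm over their backs; the gripper's body (75 mm by 190 mm) begins 47 mm behind the grasp point.
Start: joints at [-1.323, 0.342, 1.524, -0, 1.275, -0.146], TCP at [201.466, -484.825, 237.741] pointing down, gripper open.
Joint ranges: [-2.53, 2.53], [-0.77, 2.02], [0.04, 2.7], [-1, 4.14], [0.28, 2.66], [-3.11, 3.11]. Speed limits (rad/s): [2.57, 2.57, 3.14, 3.14, 3.14, 3.14].

### API

Orientations are given as [roll, pitch, yaw] about the fixed x, y, z axes, in that order (R = Rz(yaw) Ry(pitch) Rx(roll)).
In Python, from plant import get_obs, capture, close_job, finger_overhang gives the robot as it stands.
- The arm moves only by the shell command python3 -m inch 'ROWS'. ROWS is JSON, one flat list of numbers, 7 for each row, row after row: the turn, a rotation vector about the tool's x, y, z scaled (see below), then the shift along the tool's x, y, z scaled (see below), then the closure, from -1 (fully open) to 1 (shut). In form: [ax, ay, az, tx, ty, tz, gripper, ax, ay, az, tx, ty, tz, gripper, ...]. A call has 1 to 10 rows; each row shifts and turns the commanded pose from where the row before left it, along the tool's axes as they then stand; what a row does not reach is not made up. The controller multiplies each number of a shift by 0.8 m and each number of a turn by 1.5 rad. A row lasts 1/12 s, in which the tool goes at most 41.7 mm and 7.16 degrees, less where a joint would pass 70% of its speed; a pose out of reach is approached as far as the arm can. A call with a number of a shift or a turn outside -1 to 1 is refused whole. A call with a gripper value outside its range is refused whole. The fingers move at their own pace and stop on an object; the grip force is fixed at half the most. Time passes only in rows, so rows that do not move let the fingers close. It gives the time, the measured TCP pose, the force, the opening and the grip force at its end, in the units of the state.
- get_obs(): the state, without advancing time (a new reading comes with each control period).
- capture(name): name is "scene" or "top" or "wrist"; returns a dict with "image" (384x512x3 uint8, red, green, blue), "mtx" (3x3 intrinsics, pixels), "pose" (4x4, takes a point from camera to world coordinates). Camera axes: x right, y up, looking along -z (the intrinsics and any distortion apply to the point x, -y, -z); pixel columns grow to the right and rows downward; lengths in mm; the calibration is good to about 2 mm. A picture is of the moment at which its call begins. There is no depth.
- close_job(): hands the job in; it is judged then, once.
The state is a dict: "time": time; "joint_positions": joint angles; "dq": joint speeds; "tau": joint torques, N m; "tool_pos": TCP position; "tcp_rot": TCP orientation; "contact_force": force on the tool from outside, world axes, zero at the start; "moment": the same for the moment, N m; "grip_width": finger opening in mm; "finger_force": force on a finger pad.
Only numpy, scipy, OpenCV 4.12 (cv2) and the standard library are available. Lean on these libraries where they do the work, as an engineer would, in place of code of your own. Each camera call takes 0.05 s, during which the arm holds its last target. There are 200 camera calls.

### The job

Unload the cheese press: gently press down the thumb screw on the pawl's tail, feeling for it, so that the pawl lifts clear of the ratchet wheel and the drum turns back, and keep it lifted until the plate stands about 2 cm clear above the mould's rim (5 mm to 4 cm will do). Then let the pawl drop back into the teeth so that it holds the plate there; never let the plate run up to its top stop. Last, draw the drip tray forward by its wooden knob until the mould is wholly out from under the plate, flat on the worktop; leave the other things on the worktop alone.

Things in the scene. Friction and masses are not known exactly. Their poses are not given: they have to be found in the camera images.
- press: Fixed rack-and-pinion cheese press of aluminium and steel, 190 mm deep, 232 mm wide; its head, 209 to 261 mm above the worktop, stands on two columns. Origin on the worktop under the press rod; x points to its back, y to its left (pawl side), z up; its front (-x) faces the robot. Feet 20 mm high run front to back at y = -97 and +97 mm; the drip tray lies between them (168 mm).
- drum_axis (a point): Point on the drum's axis (along the press's x) in the middle of the ratchet wheel, on the front of the head: 33 mm before, 22 mm left of, 235 mm above the press origin. The wheel is 84 mm across, 10 mm thick, with 20 teeth 6 mm deep. Before it a three-arm handle turns with the drum; it reaches 59 mm from the axis and to 62 mm before the press origin.
- press_drum (a joint): Turning of drum and wheel, rad; grows as the drum turns back (its top goes to +y). A return spring drives it that way; an oil damper holds it to about 0.45 rad/s while the pawl is lifted. The plate rises 16 mm per rad, 5 mm per tooth (0.314 rad); at 0 its underside is 35 mm above the worktop, at 5.31 at its top stop. It starts held by the pawl, the plate in the mould.
- pawl: Steel rocker on the front of the head. Origin on its pivot, 91 mm left of and 246 mm above the press origin; it rocks about the press's x. Its nose points to the wheel, its tail 50 mm out to the left: pressing the tail down lifts the nose. Breaking loose takes 5 to 10 N on the thumb screw, holding it up about 3 N; over 15 N strains it. A light spring drops it when let go.
- pawl_tail (a point): Centre of the top of the tail pad (22 x 24 mm), 33 mm before, 141 mm left of and 231 mm above the press origin when the pawl is down. On the pad stands a knurled steel thumb screw, 21 mm across: press there. How far it is screwed out differs each time: its flat top lies 8 to 22 mm above this point and is not measured, so it has to be felt for.
- pawl_nose (a point): Tip of the pawl's nose, 60 mm from the pivot; 269 mm above the worktop when home in the teeth. It is clear of the teeth from 275 mm, when the thumb screw has gone about 5.5 mm down from rest; a hard stop follows at 276.5 mm (thumb screw about 7 mm down).
- press_plate: Round steel press plate, 64 mm across, 12 mm thick at the rim, on a 12 mm square rod that slides vertically through the head. Origin at the centre of the plate's underside.
- plate_foot (a point): Centre of the plate's underside; z up. It starts inside the mould, below the rim (64 mm above the worktop); the top stop is at 120 mm.
- mould_tray: Loose steel drip tray, 136 x 128 mm, 10 mm rim, with a round perforated steel mould fixed on it, together 0.35 to 0.7 kg. Origin on its underside, below the mould's centre; its knob lies along its -x. The mould is 78 mm across outside, 72 mm inside, rim 64 mm above the tray's underside.
- mould_mouth (a point): Centre of the mould's mouth, at rim height (64 mm above the tray's underside).
- tray_knob (a point): Middle of the upright turned wooden knob on the tongue at the tray's front, 135 mm before the mould's centre, 18 mm thick, from 24 to 60 mm above the worktop; this point is 44 mm above it. Clear all round; it can be pinched from above.
- glass_1: Clear drinking glass, 80 mm across, 88 mm high, a bystander; origin at the centre of its underside.
- mug_2: White dotted mug, 82 x 114 x 91 mm, a bystander; origin at the centre of its underside.
- spice_jar_1: Spice jar with dark lid, 41 mm across, 105 mm high, a bystander; origin at the centre of its underside.
- mill_1: Wooden pepper mill, 58 mm across, 170 mm high, a bystander; origin at the centre of its underside.
- teaspoon_1: Steel teaspoon, 130 mm long, a bystander lying on the worktop; origin at the centre of its underside.

How it is judged:
By the outcome, as a careful person would: the job done as asked, in the order asked, and still so for the second after the job is handed in, with the robot touching nothing.
It also fails if it takes over 67 s, if anything falls off the work surface, if the arm or the gripper's body presses on something with over 40 N, if the wrist force passes 120 N, or if a joint passes its speed limit or range.

## Working session

There is one attempt and no reset: what is moved stays moved. The work goes in short steps, Python scripts to look and compute and a shell command to move; the robot and the scene stay as the last step left them, time stands still between calls to the robot, and variables do not carry over. Pictures are saved under pics/ and viewed, at most 10 in all, crops included, and the job is handed in when it is done.

```bash
ls; mkdir -p pics
python3 - <<'E'
from plant import *
import cv2,json
print(get_obs(),finger_overhang)
for n in("scene","top","wrist"):
    c=capture(n);cv2.imwrite(f"pics/{n}0.png",c["image"][:,:,::-1]);print(n,c["mtx"].tolist(),c["pose"].round(4).tolist(),[k for k in c])
E
```

```text
pics
{'time': 0.0, 'joint_positions': array([-1.32299021e+00,  3.42705709e-01,  1.52501219e+00,  1.06344164e-06,
        1.27539497e+00, -1.45962921e-01]), 'dq': array([-6.42032046e-05,  4.95141632e-04, -6.72400066e-04, -9.73194538e-04,
        1.83090246e-05,  7.93778468e-04]), 'tau': array([ 2.50297953e-04, -4.31242669e+01, -2.44224358e+01,  7.16382475e-02,
        5.60106570e-02, -1.31319239e-04]), 'tool_pos': array([ 201.37038188, -484.42557204,  237.05546528]), 'tcp_rot': array([-3.14008875e+00, -2.22114270e-04,  3.93768558e-01]), 'contact_force': array([0.2279903 , 0.61952855, 0.6767198 ]), 'moment': array([-0.01330469, -0.07415519,  0.0250296 ]), 'finger_force': 0.0, 'grip_width': 91.68494196851958} 11.0
scene [[439.5246251340984, 0.0, 251.72819123743446], [0.0, 439.5246251340984, 191.70767001323233], [0.0, 0.0, 1.0]] [[-0.81, 0.4109, -0.4184, -108.3707], [-0.5861, -0.542, 0.6023, 997.0715], [0.0207, 0.7331, 0.6798, 1241.7133], [0.0, 0.0, 0.0, 1.0]] ['image', 'mtx', 'pose']
top [[367.0225378014727, 0.0, 252.51373350433857], [0.0, 367.0225378014727, 192.47391851860172], [0.0, 0.0, 1.0]] [[-0.1882, 0.9392, -0.2871, 251.7198], [-0.9821, -0.1809, 0.052, 80.9368], [-0.0031, 0.2917, 0.9565, 1241.9753], [0.0, 0.0, 0.0, 1.0]] ['image', 'mtx', 'pose']
wrist [[314.8871809835202, 0.0, 253.15604360581725], [0.0, 314.8871809835202, 191.17524157147037], [0.0, 0.0, 1.0]] [[0.3852, 0.8824, 0.2701, 273.3591], [-0.9228, 0.3688, 0.1112, -453.8208], [-0.0015, -0.2921, 0.9564, 384.3071], [0.0, 0.0, 0.0, 1.0]] ['image', 'mtx', 'pose']
```

View pics/scene0.png

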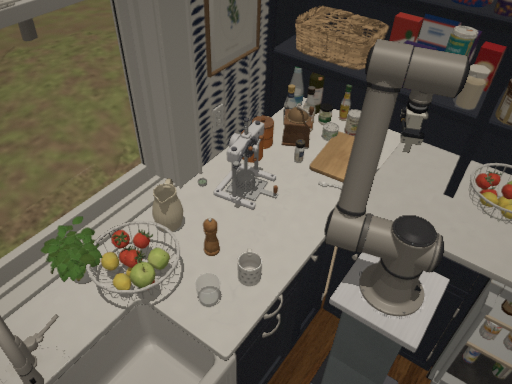

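View pics/top0.png

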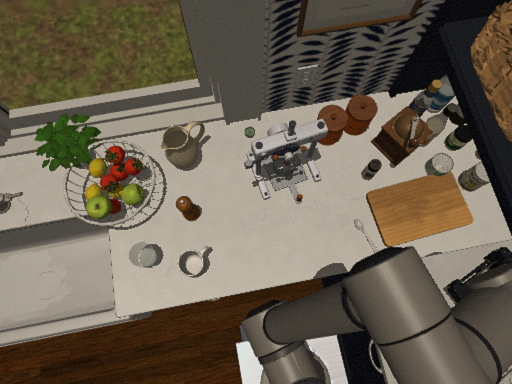

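The scene view has the press near (245,170) with its knob at about (275,189). The top view has the press near (287,160) and the knob at (299,198). I'll enlarge both.

Run:
```python
import cv2,numpy as np
a=cv2.imread("pics/scene0.png")[110:215,200:300];b=cv2.imread("pics/top0.png")[110:210,235:335]
a=cv2.resize(a,None,fx=5.6,fy=5.6,interpolation=cv2.INTER_CUBIC);b=cv2.resize(b,None,fx=6,fy=6,interpolation=cv2.INTER_CUBIC)
cv2.imwrite("pics/sc1.png",a);cv2.imwrite("pics/tc1.png",b)
```

```text
(no output)
```

View pics/sc1.png

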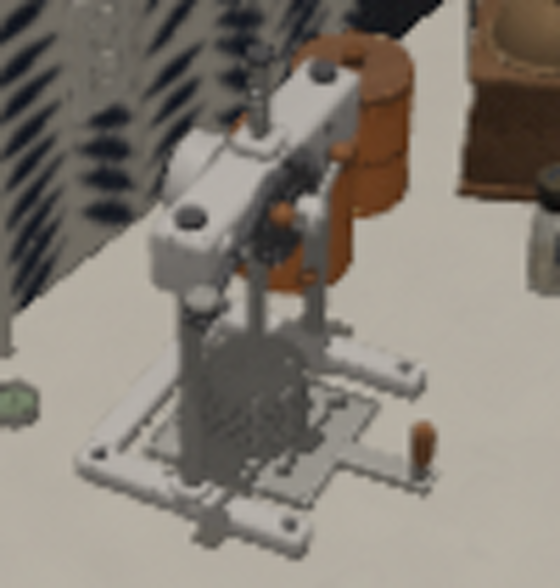

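View pics/tc1.png

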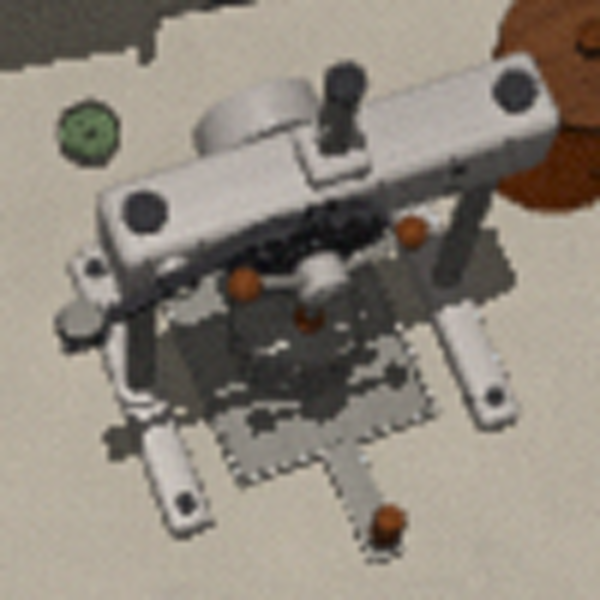

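```bash
cat > h.py <<'E'
import numpy as np,cv2
from plant import *
def ray(c,uv):
    d=np.linalg.inv(c["mtx"])@np.array([uv[0],uv[1],1.]);d[1:]*=-1
    d=c["pose"][:3,:3]@d;return c["pose"][:3,3],d/np.linalg.norm(d)
def plane(c,uv,z):
    o,d=ray(c,uv);return o+d*(z-o[2])/d[2]
def tri(rs):
    A=sum(np.eye(3)-np.outer(d,d) for o,d in rs);b=sum((np.eye(3)-np.outer(d,d))@o for o,d in rs);p=np.linalg.solve(A,b)
    return p,[np.linalg.norm((np.eye(3)-np.outer(d,d))@(p-o)) for o,d in rs]
E
python3 - <<'E'
from h import *
S=capture("scene");T=capture("top")
P=dict(capL=((191,216),(145,212),261),capR=((324,70),(516,90),261),screw=((204,297),(78,318),246),fL=((290,524),(185,502),20),fR=((405,367),(494,397),20),fLb=((99,454),(95,267),20),knob=((424,427),(389,520),60))
for k,(s,t,z) in P.items():
    s=(np.array(s)+.5)/5.6-.5+[200,110];t=(np.array(t)+.5)/6-.5+[235,110]
    p,e=tri([ray(S,s),ray(T,t)]);print(k,p.round(1),np.round(e,1),plane(S,s,z).round(1),plane(T,t,z).round(1))
E
```

```text
capL [682.2 -17.1 266. ] [0.4 0.4] [685.8 -22.2 261. ] [684.8 -17.4 261. ]
capR [ 711.8 -208.6  265.4] [0.5 0.5] [ 714.9 -214.   261. ] [ 714.4 -209.8  261. ]
screw [641.9  23.2 244.4] [1.3 1.3] [639.2  24.7 246. ] [642.7  23.8 246. ]
fL [606.  -29.3  20.9] [1. 1.] [605.4 -30.2  20. ] [607.2 -29.1  20. ]
fR [ 635.2 -219.9   21.8] [0.4 0.4] [ 635.9 -221.7   20. ] [ 636.1 -220.2   20. ]
fLb [760.9  -5.6  19.5] [0.9 0.9] [759.6  -5.2  20. ] [761.6  -5.3  20. ]
knob [ 563.8 -135.4   59.9] [0. 0.] [ 563.7 -135.3   60. ] [ 563.7 -135.4   60. ]
```

```bash
python3 -m inch '[0,0,-0.083,0,0,-0.008,1,0,0,-0.083,0,0,-0.008,1,0,0,-0.083,0,0,-0.008,1,0,0,-0.083,0,0,-0.008,1,0,0,-0.083,0,0,-0.008,1,0,0,-0.083,0,0,-0.008,1,0,0,-0.083,0,0,-0.008,1,0,0,-0.083,0,0,-0.008,1,0,0,-0.083,0,0,-0.008,1,0,0,-0.056,0,0,-0.008,1]'
cat >> h.py <<'E'
from scipy.spatial.transform import Rotation as Ro
def togo(p,yaw=None):
    o=get_obs();R=Ro.from_euler("xyz",o["tcp_rot"]);d=R.inv().apply(np.array(p)-o["tool_pos"])
    print("shift units",(d/800).round(4),"mm",d.round(1),o["tcp_rot"].round(3),o["joint_positions"].round(2))
    if yaw is not None: print("turn units",((R.inv()*Ro.from_euler("xyz",[np.pi,0,yaw])).as_rotvec()/1.5).round(4))
E
python3 -c "
from h import *
togo([420,-100,300],1.72);togo([642.5,23,300],1.72)"
```

```text
time: 1.08
tool_pos: [201.4, -484.7, 301.9]
tcp_rot: [-3.141, -0.0, 1.605]
contact_force: [-0.0, 0.2, 0.7]
grip_width: 29.9
finger_force: 0.0
shift units [0.4714 0.2893 0.0025] mm [377.1 231.5   2. ] [-3.141 -0.     1.605] [-1.32  0.3   1.41 -0.    1.44 -1.36]
turn units [-0.0001 -0.0002 -0.0769]
shift units [0.6156 0.5725 0.0025] mm [492.5 458.    2. ] [-3.141 -0.     1.605] [-1.32  0.3   1.41 -0.    1.44 -1.36]
turn units [-0.0001 -0.0002 -0.0769]
```

```bash
python3 -m inch '[0,0,0,0.042,0.026,0,1,0,0,0,0.042,0.026,0,1,0,0,0,0.042,0.026,0,1,0,0,0,0.042,0.026,0,1,0,0,0,0.042,0.026,0,1,0,0,0,0.042,0.026,0,1,0,0,0,0.042,0.026,0,1,0,0,0,0.042,0.026,0,1,0,0,0,0.042,0.026,0,1,0,0,-0.076,0.042,0.026,0,1]'
python3 -c "
from h import *
togo([642.5,23,300],1.72)"
```

```text
time: 1.92
tool_pos: [400.6, -141.3, 301.9]
tcp_rot: [3.141, 0.0, 1.712]
contact_force: [0.7, -0.4, 0.6]
grip_width: 0.6
finger_force: 0.0
shift units [0.161  0.3282 0.0025] mm [128.8 262.5   2. ] [3.141 0.    1.712] [-0.52  0.11  1.65 -0.    1.38 -0.66]
turn units [ 0.0003  0.0003 -0.0056]
```

```bash
python3 -m inch '[0,0,-0.005,0.040,0.02,0,1,0,0,0,0.040,0.02,0,1,0,0,0,0.040,0.02,0,1,0,0,0,0.040,0.02,0,1,0,0,0,0,0.0413,0,1,0,0,0,0,0.0413,0,1,0,0,0,0,0.0413,0,1,0,0,0,0,0.0413,0,1,0,0,0,0,0.0413,0,1,0,0,0,0,0.0413,0,1]'
python3 -c "
from h import *
togo([642.5,23,300],1.72)
a=capture('wrist')
im=a['image'][:,:,::-1]
cv2.imwrite('pics/w1.png',cv2.resize(im,None,fx=1.5,fy=1.5,interpolation=cv2.INTER_CUBIC))
M=np.linalg.inv(a['pose'])
def pr(p):
    q=M[:3,:3]@p+M[:3,3];q=a['mtx']@np.array([q[0],-q[1],-q[2]]);return q[:2]/q[2]
o=np.array([696.5,-112.2,0]);R=Ro.from_euler('z',.152)
for z in(239,246,253): print(z,(pr(o+R.apply([-33,141,z]))*1.5).round(0))
for z in (7.,10): print(pr(get_obs()['tool_pos']-[0,0,11])*1.5)
"
```

```text
time: 2.75
tool_pos: [642.1, 22.7, 301.4]
tcp_rot: [-3.141, 0.0, 1.72]
contact_force: [0.1, -0.0, 1.0]
grip_width: 0.4
finger_force: 0.0
shift units [0.0003 0.0006 0.0017] mm [0.2 0.5 1.4] [-3.141  0.     1.72 ] [-0.08  0.54  1.04 -0.    1.56 -0.23]
turn units [-0.0003  0.      0.    ]
239 [383. 320.]
246 [383. 325.]
253 [383. 331.]
[394.68410077 365.21013397]
[394.68410077 365.21013397]
```

View pics/w1.png

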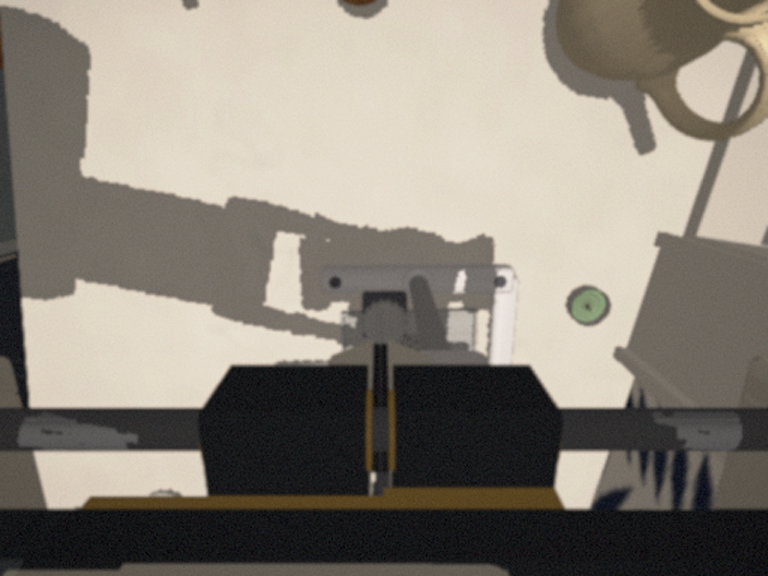

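The wrist view shows the thumb screw's round top at about (383,318), against a prediction of (383,320–331), so the tool is lined up. I'll go down and feel for it.

```bash
python3 -m inch '[0,0,0,0,0.0006,0.011,1,0,0,0,0,0,0.011,1,0,0,0,0,0,0.011,1,0,0,0,0,0,0.0085,1,0,0,0,0,0,0.0025,1,0,0,0,0,0,0,1]'
for i in 1 2; do :; done
python3 -m inch '[0,0,0,0,0,0.00125,1,0,0,0,0,0,0,1]'
```

```text
time: 3.3
tool_pos: [640.3, 22.1, 266.3]
tcp_rot: [-3.141, -0.0, 1.719]
contact_force: [-0.5, 1.2, 0.3]
grip_width: 0.3
finger_force: 0.0
time: 3.47
tool_pos: [641.2, 22.2, 266.2]
tcp_rot: [3.14, 0.0, 1.72]
contact_force: [-0.1, 0.2, -0.1]
grip_width: 0.4
finger_force: 0.0
```

```bash
python3 -m inch '[0,0,0,0,0,0.001,1,0,0,0,0,0,0.001,1,0,0,0,0,0,0,1]' | grep -E "pos|force"
python3 -m inch '[0,0,0,0,0,0.001,1,0,0,0,0,0,0,1]'| grep -E "pos|force"
```

```text
tool_pos: [641.2, 22.3, 263.9]
contact_force: [0.4, 0.7, -0.8]
finger_force: 0.0
tool_pos: [641.2, 22.3, 262.9]
contact_force: [-0.7, -0.9, -0.2]
finger_force: 0.0
```

```bash
python3 -m inch '[0,0,0,0,0,0.001,1,0,0,0,0,0,0.001,1,0,0,0,0,0,0,1]' | grep -E "pos|contact"
```

```text
tool_pos: [641.1, 22.3, 261.2]
contact_force: [-0.1, -0.4, 0.4]
```

Tip at 250.2, with no contact yet.

```bash
python3 -m inch '[0,0,0,0,0,0.001,1,0,0,0,0,0,0.001,1,0,0,0,0,0,0,1]' | grep -E "pos|contact"
```

```text
tool_pos: [641.1, 22.3, 259.7]
contact_force: [0.1, 0.3, 0.4]
```

```bash
python3 -m inch '[0,0,0,0,0,0.001,1,0,0,0,0,0,0.001,1,0,0,0,0,0,0,1]' | grep -E "pos|contact"
```

```text
tool_pos: [641.1, 22.3, 258.1]
contact_force: [0.5, 0.5, -0.2]
```

```bash
python3 -m inch '[0,0,0,0,0,0.001,1,0,0,0,0,0,0.001,1,0,0,0,0,0,0,1]' | grep -E "pos|contact"
```

```text
tool_pos: [641.1, 22.3, 256.5]
contact_force: [-0.4, 0.4, -0.3]
```

```bash
python3 -m inch '[0,0,0,0,0,0.0012,1,0,0,0,0,0,0,1]' | grep -E "pos|contact"
```

```text
tool_pos: [641.1, 22.3, 255.5]
contact_force: [0.0, 0.6, 0.2]
```

Tip at 244.5, still free.

```bash
python3 -m inch '[0,0,0,0,0,0.0012,1,0,0,0,0,0,0,1]' | grep -E "pos|contact"
```

```text
tool_pos: [641.2, 22.3, 254.6]
contact_force: [0.2, 0.8, -0.2]
```

```bash
python3 -m inch '[0,0,0,0,0,0.0012,1,0,0,0,0,0,0,1]' | grep -E "pos|contact"
```

```text
tool_pos: [641.3, 22.3, 254.1]
contact_force: [-0.3, 0.1, 1.2]
```

```bash
python3 -m inch '[0,0,0,0,0,0.0012,1,0,0,0,0,0,0,1]' | grep -E "pos|contact"
```

```text
tool_pos: [641.3, 22.3, 253.7]
contact_force: [-1.7, 0.1, 3.8]
```

```bash
python3 -m inch '[0,0,0,0,0,0.0012,1,0,0,0,0,0,0,1]' | grep -E "time|pos|contact"
```

```text
time: 5.72
tool_pos: [641.3, 22.2, 253.1]
contact_force: [-1.6, 0.3, 5.2]
```

```bash
python3 -m inch '[0,0,0,0,0,0.0012,1,0,0,0,0,0,0,1]' | grep -E "time|pos|contact"
```

```text
time: 5.88
tool_pos: [641.4, 22.2, 252.3]
contact_force: [-2.9, -0.1, 6.5]
```

```bash
python3 -m inch '[0,0,0,0,0,0.0012,1,0,0,0,0,0,0,1]' | grep -E "time|pos|contact"
```

```text
time: 6.05
tool_pos: [641.4, 22.0, 251.2]
contact_force: [-1.5, 0.2, 5.7]
```

```bash
python3 -m inch '[0,0,0,0,0,0.0012,1,0,0,0,0,0,0,1]' | grep -E "time|pos|contact"
```

```text
time: 6.22
tool_pos: [641.4, 21.9, 250.0]
contact_force: [-0.2, -1.1, 2.5]
```

```bash
python3 - <<'E'
from h import *
for n in("scene","top"): cv2.imwrite(f"pics/{n}_a.png",capture(n)["image"][:,:,::-1])
E
python3 -m inch '[0,0,0,0,0,0.0012,1,0,0,0,0,0,0,1]' | grep -E "time|pos|contact"
python3 -m inch '[0,0,0,0,0,0.0012,1,0,0,0,0,0,0,1]' | grep -E "time|pos|contact"
```

```text
time: 6.48
tool_pos: [641.4, 21.9, 248.1]
contact_force: [0.9, -1.4, 4.2]
time: 6.65
tool_pos: [641.5, 22.0, 247.8]
contact_force: [-0.4, -2.2, 5.9]
```

```bash
python3 -m inch '[0,0,0,0,0,0,1,0,0,0,0,0,0,1,0,0,0,0,0,0,1,0,0,0,0,0,0,1,0,0,0,0,0,0,1,0,0,0,0,0,0,1,0,0,0,0,0,0,1,0,0,0,0,0,0,1]' | grep -E "time|pos|contact"
python3 - <<'E'
from h import *
ims=[]
for n,(x,y,w,h) in dict(scene=(205,100,90,100),top=(245,105,90,100)).items():
    b=capture(n)["image"][:,:,::-1];cv2.imwrite(f"pics/{n}_b.png",b);a=cv2.imread(f"pics/{n}_a.png")
    ims.append(np.hstack([cv2.resize(q[y:y+h,x:x+w],None,fx=3,fy=3,interpolation=cv2.INTER_CUBIC) for q in(a,b)]))
cv2.imwrite("pics/cmp1.png",np.vstack(ims));print(ims[0].shape)
E
```

```text
time: 7.32
tool_pos: [641.5, 22.0, 247.8]
contact_force: [0.1, -2.1, 6.2]
(300, 540, 3)
```

View pics/cmp1.png

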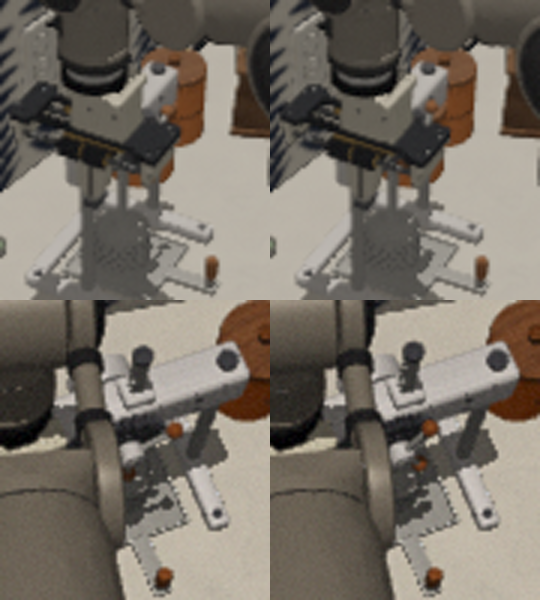

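The top view shows the handle turning: its ball went from (175,430) to (160,426) in the crop. The mould mouth is visible in the scene view. I'll keep holding, then check for the plate.

```bash
python3 -m inch '[0,0,0,0,0,0,1,0,0,0,0,0,0,1,0,0,0,0,0,0,1,0,0,0,0,0,0,1,0,0,0,0,0,0,1,0,0,0,0,0,0,1,0,0,0,0,0,0,1,0,0,0,0,0,0,1,0,0,0,0,0,0,1,0,0,0,0,0,0,1]' | grep -E "contact"
python3 -m inch '[0,0,0,0,0,0,1,0,0,0,0,0,0,1,0,0,0,0,0,0,1,0,0,0,0,0,0,1,0,0,0,0,0,0,1,0,0,0,0,0,0,1,0,0,0,0,0,0,1]' | grep -E "time|pos|contact"
python3 - <<'E'
from h import *
ims=[]
S=capture("scene");b=S["image"][:,:,::-1];a=cv2.imread("pics/scene_b.png");cv2.imwrite("pics/scene_c.png",b)
for q in(a,b): ims.append(cv2.resize(q[145:195,220:270],None,fx=8,fy=8,interpolation=cv2.INTER_CUBIC))
cv2.imwrite("pics/cmp2.png",np.hstack(ims))
M=np.linalg.inv(S['pose'])
def pr(p):
    q=M[:3,:3]@p+M[:3,3];q=S['mtx']@np.array([q[0],-q[1],-q[2]]);return q[:2]/q[2]
for z in(64,74,84,94): print(z,((pr(np.array([697,-113,z]))-[220,145])*8).round(0))
E
```

```text
contact_force: [-0.8, -2.1, 6.0]
time: 8.83
tool_pos: [641.5, 22.0, 247.8]
contact_force: [-1.1, -2.0, 5.8]
64 [203. 239.]
74 [203. 224.]
84 [203. 209.]
94 [204. 194.]
```

View pics/cmp2.png

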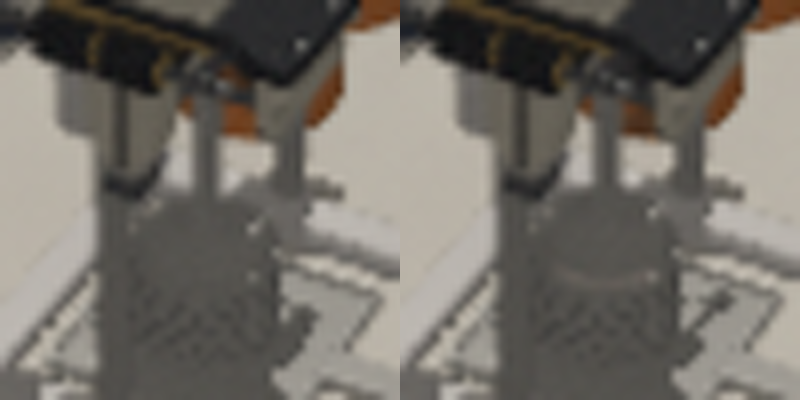

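The arc at about (605,280) is the mould's front rim, and the plate's lower edge is just above it, so the plate is roughly level with the rim. The estimate is 64 mm now. It needs about 2.3 s more.

```bash
for k in 1; do python3 -m inch '[0,0,0,0,0,0,1,0,0,0,0,0,0,1,0,0,0,0,0,0,1,0,0,0,0,0,0,1,0,0,0,0,0,0,1,0,0,0,0,0,0,1,0,0,0,0,0,0,1,0,0,0,0,0,0,1,0,0,0,0,0,0,1,0,0,0,0,0,0,1]' | grep -E "contact"; done
python3 -m inch '[0,0,0,0,0,0,1,0,0,0,0,0,0,1,0,0,0,0,0,0,1,0,0,0,0,0,0,1,0,0,0,0,0,0,1,0,0,0,0,0,0,1,0,0,0,0,0,0,1,0,0,0,0,0,0,1,0,0,0,0,0,0,1,0,0,0,0,0,0,1]' | grep -E "time|pos|contact"
python3 - <<'E'
from h import *
ims=[]
S=capture("scene");b=S["image"][:,:,::-1];a=cv2.imread("pics/scene_c.png");cv2.imwrite("pics/scene_d.png",b)
for q in(a,b): ims.append(cv2.resize(q[145:195,220:270],None,fx=8,fy=8,interpolation=cv2.INTER_CUBIC))
cv2.imwrite("pics/cmp3.png",np.clip(np.hstack(ims)*1.6,0,255).astype(np.uint8))
E
```

```text
contact_force: [-0.2, -2.5, 6.5]
time: 10.55
tool_pos: [641.5, 22.0, 247.8]
contact_force: [-0.6, -2.3, 6.2]
```

View pics/cmp3.png

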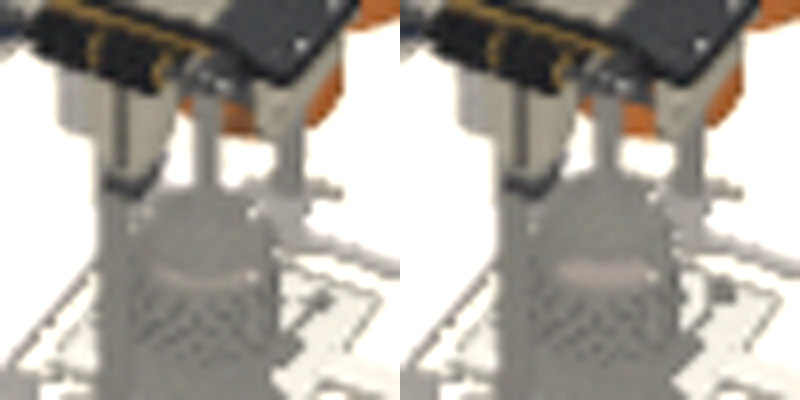

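Run:
```python
from h import *
S=capture("scene");M=np.linalg.inv(S['pose'])
def pr(p):
    q=M[:3,:3]@p+M[:3,3];q=S['mtx']@np.array([q[0],-q[1],-q[2]]);return q[:2]/q[2]
v=S['pose'][:2,3]-[697,-113];v/=np.linalg.norm(v)
def P(r,z): return ((pr(np.array([697,-113,z])+np.r_[v*r,0])-[220,145]+.5)*8).round(0)
print("rim front out",P(39,64),"in",P(36,64),"rim back in",P(-36,64),"out",P(-39,64),"floorfront",P(39,3))
for h in(56,64,72,80,88):print(h,"bot front",P(32,h),"top front",P(32,h+12),"top back",P(-32,h+12))
g={k:cv2.cvtColor(cv2.imread(f"pics/scene_{k}.png"),6) for k in"abcd"}
print("rows from",145+15)
for c in(241,243,248,250):
  for k in"abcd": print(c,k,g[k][160:186,c].tolist())
```

```text
rim front out [206. 293.] in [206. 289.] rim back in [208. 198.] out [208. 194.] floorfront [205. 382.]
56 bot front [206. 296.] top front [206. 278.] top back [208. 197.]
64 bot front [206. 284.] top front [207. 266.] top back [208. 185.]
72 bot front [206. 272.] top front [207. 254.] top back [208. 173.]
80 bot front [207. 260.] top front [207. 242.] top back [208. 161.]
88 bot front [207. 248.] top front [207. 230.] top back [208. 149.]
rows from 160
241 a [91, 125, 166, 160, 151, 166, 176, 161, 125, 97, 85, 82, 82, 81, 82, 81, 82, 83, 84, 84, 83, 81, 81, 76, 71, 78]
241 b [92, 108, 143, 155, 151, 167, 172, 160, 124, 98, 85, 81, 79, 81, 82, 83, 84, 85, 83, 82, 82, 82, 80, 76, 69, 77]
241 c [93, 108, 144, 155, 150, 166, 173, 159, 116, 87, 81, 80, 82, 83, 82, 84, 83, 82, 84, 96, 90, 82, 81, 75, 70, 77]
241 d [91, 108, 144, 155, 150, 166, 147, 100, 81, 81, 82, 81, 82, 83, 82, 81, 83, 88, 97, 99, 89, 83, 80, 76, 70, 79]
243 a [154, 162, 163, 160, 165, 166, 165, 161, 132, 99, 85, 83, 82, 81, 80, 81, 83, 83, 83, 84, 83, 83, 81, 80, 82, 83]
243 b [153, 163, 163, 159, 165, 167, 165, 162, 
[... 558 characters left out ...]
60, 65, 136, 167, 172, 161, 175, 175, 127, 87, 83, 80, 81, 83, 85, 84, 84, 84, 83, 90, 92, 82, 81, 81, 69, 77]
248 d [76, 76, 133, 167, 171, 161, 124, 88, 77, 80, 81, 83, 84, 84, 85, 84, 82, 88, 98, 100, 93, 83, 81, 82, 68, 79]
250 a [75, 74, 126, 172, 178, 178, 169, 141, 109, 100, 87, 79, 80, 82, 82, 84, 82, 83, 84, 84, 84, 80, 75, 74, 72, 78]
250 b [76, 75, 128, 173, 178, 178, 170, 141, 109, 100, 87, 80, 82, 83, 83, 85, 85, 83, 84, 83, 83, 80, 76, 73, 72, 78]
250 c [56, 53, 122, 171, 178, 178, 169, 140, 109, 89, 83, 81, 82, 82, 84, 84, 83, 82, 88, 98, 88, 81, 77, 74, 73, 77]
250 d [75, 75, 127, 171, 178, 178, 157, 103, 83, 84, 83, 85, 85, 84, 83, 83, 82, 85, 98, 99, 88, 80, 76, 73, 72, 77]
```

Two edges of the plate put its underside at 72 mm and 81 mm. I'll hold it another 0.5 s, then release so the pawl catches near 84 mm.

```bash
python3 -m inch '[0,0,0,0,0,0,1,0,0,0,0,0,0,1,0,0,0,0,0,0,1,0,0,0,0,0,0,1,0,0,0,0,0,0,1,0,0,0,0,0,-0.03,1,0,0,0,0,0,-0.04,1,0,0,0,0,0,0,1]' | grep -E "time|pos|contact"
python3 -m inch '[0,0,0,0,-0.03,-0.02,1,0,0,0,0,-0.05,0,1,0,0,0,0,-0.05,0,1,0,0,0,0,-0.05,0,1,0,0,0,0,-0.05,0,1,0,0,0,0,-0.03,0,1]' | grep -E "time|pos|contact"
cat > m.py <<'E'
from h import *
import sys
k=sys.argv[1]
b=capture("scene")["image"][:,:,::-1];cv2.imwrite(f"pics/scene_{k}.png",b);g=cv2.cvtColor(b,6)
print(get_obs()["time"])
for c in(241,243,248,250): print(c,g[160:186,c].tolist())
E
python3 m.py e
python3 -m inch '[0,0,0.083,0,0,0,-1,0,0,0.083,0,0,0,-1,0,0,0.083,0,0,0,-1,0,0,0.083,0,0,0,-1,0,0,0.083,0,0,0,-1,0,0,0.083,0,0,0,-1]' >/dev/null
python3 m.py f
```

```text
time: 11.32
tool_pos: [642.8, 22.6, 308.7]
contact_force: [0.2, -0.3, 2.0]
time: 11.82
tool_pos: [431.9, -8.2, 318.5]
contact_force: [0.9, -0.1, 0.8]
11.8667
241 [161, 172, 179, 163, 151, 136, 96, 82, 82, 81, 83, 84, 85, 83, 80, 82, 82, 89, 98, 98, 89, 82, 80, 76, 70, 77]
243 [156, 163, 163, 159, 165, 114, 82, 82, 81, 83, 84, 83, 84, 84, 84, 83, 85, 98, 101, 100, 97, 84, 82, 81, 82, 81]
248 [76, 77, 132, 168, 172, 125, 85, 78, 79, 82, 85, 85, 85, 85, 84, 84, 82, 98, 99, 100, 95, 83, 82, 80, 69, 78]
250 [75, 75, 128, 172, 179, 175, 114, 83, 84, 84, 84, 85, 82, 84, 84, 83, 82, 85, 99, 101, 112, 93, 83, 91, 78, 78]
12.4167
241 [162, 173, 178, 161, 150, 135, 96, 81, 81, 82, 80, 83, 83, 83, 82, 82, 81, 88, 98, 99, 90, 82, 80, 75, 69, 77]
243 [154, 163, 164, 159, 165, 114, 82, 80, 79, 84, 83, 84, 83, 85, 84, 82, 85, 96, 100, 100, 95, 83, 79, 81, 83, 81]
248 [76, 76, 133, 166, 171, 125, 86, 79, 79, 81, 83, 86, 84, 83, 85, 83, 83, 97, 100, 99, 94, 83, 82, 82, 69, 77]
250 [76, 74, 127, 172, 178, 176, 115, 82, 83, 83, 85, 86, 84, 84, 83, 83, 81, 84, 98, 99, 111, 93, 83, 92, 77, 79]
```

The pawl holds: two pictures 0.55 s apart are identical, and the plate is at about 77 mm, 13 mm clear of the rim. I turned the wrist the wrong way, so I'll turn it back to put the camera side toward the robot, then go to the knob.

```bash
python3 -m inch '[0,0,-0.083,0,0,0,-1,0,0,-0.083,0,0,0,-1,0,0,-0.083,0,0,0,-1,0,0,-0.083,0,0,0,-1,0,0,-0.083,0,0,0,-1,0,0,-0.083,0,0,0,-1,0,0,-0.083,0,0,0,-1,0,0,-0.083,0,0,0,-1,0,0,-0.083,0,0,0,-1,0,0,-0.083,0,0,0,-1]' >/dev/null
python3 -m inch '[0,0,-0.083,0,0,0,-1,0,0,-0.083,0,0,0,-1,0,0,-0.083,0,0,0,-1,0,0,-0.083,0,0,0,-1,0,0,-0.083,0,0,0,-1,0,0,-0.083,0,0,0,-1,0,0,-0.083,0,0,0,-1,0,0,-0.083,0,0,0,-1]'
python3 -c "
from h import *
togo([450,-152.5,110],3.294);togo([563.8,-135.4,110],3.294)"
```

```text
time: 13.92
tool_pos: [435.4, -8.3, 318.6]
tcp_rot: [3.141, -0.001, -3.06]
contact_force: [-1.1, -0.1, 0.0]
grip_width: 92.0
finger_force: 0.0
shift units [-0.0036 -0.1813  0.2607] mm [  -2.9 -145.1  208.5] [ 3.141e+00 -1.000e-03 -3.060e+00] [-0.2   0.12  1.59  0.    1.43 -1.85]
turn units [ 0.0005 -0.0005 -0.0471]
shift units [-0.1471 -0.1716  0.2606] mm [-117.7 -137.3  208.5] [ 3.141e+00 -1.000e-03 -3.060e+00] [-0.2   0.12  1.59  0.    1.43 -1.85]
turn units [ 0.0005 -0.0005 -0.0471]
```

```bash
python3 -m inch '[0,0,0,0,-0.0259,0.037,-1,0,0,0,0,-0.0259,0.037,-1,0,0,0,0,-0.0259,0.037,-1,0,0,0,0,-0.0259,0.037,-1,0,0,0,0,-0.0259,0.037,-1,0,0,0,0,-0.0259,0.037,-1,0,0,0,0,-0.0259,0.037,-1,0,0,-0.047,0,0,0,-1,0,0,0,0,0,0,-1]'
python3 -c "
from h import *
togo([563.8,-135.4,90],3.294)
c=capture('top');p,q=plane(c,(299.8,196.7),60),0
hsv=cv2.cvtColor(c['image'],cv2.COLOR_RGB2HSV);m=cv2.inRange(hsv,(3,110,40),(20,255,255))[185:210,285:315];v,u=np.nonzero(m);print(len(u),u.mean()+285,v.mean()+185,plane(c,(u.mean()+285,v.mean()+185),52))
"
```

```text
time: 14.67
tool_pos: [444.8, -153.5, 109.7]
tcp_rot: [3.138, -0.004, -2.996]
contact_force: [0.3, -0.2, -0.3]
grip_width: 91.9
finger_force: 0.0
shift units [-0.1505  0.0007  0.0241] mm [-120.4    0.5   19.3] [ 3.138 -0.004 -2.996] [-0.5   0.4   1.84  0.    0.91 -2.21]
turn units [ 0.0021 -0.0025 -0.0044]
25 299.12 196.92 [ 563.70184561 -135.32071407   52.        ]
```

```bash
python3 -m inch '[0,0,-0.004,-0.0376,0,0.006,-1,0,0,0,-0.0376,0,0.006,-1,0,0,0,-0.0376,0,0.006,-1,0,0,0,-0.0376,0.0007,0.006,-1,0,0,0,0,0,0,-1,0,0,0,0,0,0,-1]'
python3 -c "
from h import *
togo([563.8,-135.4,40],3.294)"
```

```text
time: 15.22
tool_pos: [566.0, -133.9, 93.0]
tcp_rot: [-3.141, 0.001, -2.991]
contact_force: [0.1, 0.2, -0.3]
grip_width: 91.7
finger_force: 0.0
shift units [ 0.003  -0.0015  0.0663] mm [ 2.4 -1.2 53. ] [-3.141e+00  1.000e-03 -2.991e+00] [-0.36  0.59  1.55  0.    1.   -2.09]
turn units [-0.0002  0.0006 -0.0011]
```

```bash
python3 -m inch '[0,0,0,0.003,-0.0015,0.02,-1,0,0,0,0,0,0.02,-1,0,0,0,0,0,0.02,-1,0,0,0,0,0,0.006,-1,0,0,0,0,0,0,1,0,0,0,0,0,0,1,0,0,0,0,0,0,1,0,0,0,0,0,0,1,0,0,0,0,0,0,1,0,0,0,0,0,0,1]'|grep -E "pos|force"
python3 -m inch '[0,0,0,0,0,0,1,0,0,0,0,0,0,1,0,0,0,0,0,0,1,0,0,0,0,0,0,1]'
```

```text
tool_pos: [563.0, -136.7, 40.5]
contact_force: [-0.7, -0.0, 0.0]
finger_force: 0.0
time: 16.38
tool_pos: [562.7, -136.6, 39.9]
tcp_rot: [-3.142, -0.0, -2.993]
contact_force: [-0.4, 0.5, -0.1]
grip_width: 29.9
finger_force: 0.0
```

```bash
python3 -m inch '[0,0,0,0,0,0,1,0,0,0,0,0,0,1,0,0,0,0,0,0,1,0,0,0,0,0,0,1,0,0,0,0,0,0,1]'
```

```text
time: 16.8
tool_pos: [562.7, -136.7, 39.8]
tcp_rot: [-3.141, -0.0, -2.993]
contact_force: [0.2, -0.6, -0.5]
grip_width: 17.3
finger_force: 30.0
```

```bash
python3 -m inch '[0,0,0,0.003,0,0,1,0,0,0,0.006,0,0,1,0,0,0,0.008,0,0,1,0,0,0,0.008,0,0,1,0,0,0,0.008,0,0,1,0,0,0,0.008,0,0,1,0,0,0,0.008,0,0,1,0,0,0,0.008,0,0,1,0,0,0,0.008,0,0,1]'
python3 -m inch '[0,0,0,0.008,0,0,1,0,0,0,0.008,0,0,1,0,0,0,0.008,0,0,1,0,0,0,0.008,0,0,1,0,0,0,0.008,0,0,1,0,0,0,0.008,0,0,1,0,0,0,0.006,0,0,1,0,0,0,0.003,0,0,1,0,0,0,0,0,0,1,0,0,0,0,0,0,1]'
```

```text
time: 17.55
tool_pos: [510.5, -144.4, 39.9]
tcp_rot: [3.142, -0.0, -2.993]
contact_force: [1.8, 0.2, -2.2]
grip_width: 17.6
finger_force: 30.0
time: 18.38
tool_pos: [465.3, -151.0, 39.9]
tcp_rot: [3.141, -0.002, -2.993]
contact_force: [-3.9, 0.2, 1.6]
grip_width: 17.7
finger_force: 30.0
```

Drawn about 98 mm. I'll release, lift away and look.

```bash
python3 -m inch '[0,0,0,0,0,0,-1,0,0,0,0,0,0,-1,0,0,0,0,0,0,-1,0,0,0,0,0,0,-1,0,0,0,0,0,0,-1,0,0,0,0,0,-0.02,-1,0,0,0,0,0,-0.04,-1,0,0,0,0,0,-0.04,-1,0,0,0,0,0,-0.04,-1,0,0,0,0,0,-0.04,-1]'
python3 -m inch '[0,0,0,0,0.045,0,-1,0,0,0,0,0.045,0,-1,0,0,0,0,0.045,0,-1,0,0,0,0,0.045,0,-1,0,0,0,0,0.045,0,-1,0,0,0,0,0.045,0,-1,0,0,0,0,0,0,-1]'
python3 - <<'E'
from h import *
ims=[]
for n,(x,y,w,h) in dict(scene=(205,105,110,120),top=(235,105,110,120)).items():
    C=capture(n);ims.append(cv2.resize(C["image"][y:y+h,x:x+w,::-1],None,fx=3.6,fy=4.5,interpolation=cv2.INTER_CUBIC))
    M=np.linalg.inv(C['pose'])
    if n=="scene":
        v=C['pose'][:2,3]-[697,-113];v/=np.linalg.norm(v)
        for h in(69,77,85):
            q=M[:3,:3]@(np.array([697,-113,h])+np.r_[v*32,0])+M[:3,3];q=C['mtx']@np.array([q[0],-q[1],-q[2]]);print(h,((q[:2]/q[2]-[205,105]+.5)*[3.6,4.5]).round(0))
cv2.imwrite("pics/fin.png",np.hstack(ims))
E
```

```text
time: 19.22
tool_pos: [466.0, -150.9, 185.5]
tcp_rot: [3.142, -0.0, -2.993]
contact_force: [0.8, -0.9, 0.0]
grip_width: 79.5
finger_force: 0.0
time: 19.8
tool_pos: [432.7, 67.5, 184.0]
tcp_rot: [3.14, -0.0, -2.988]
contact_force: [-0.7, 1.3, 0.1]
grip_width: 91.9
finger_force: 0.0
69 [147. 336.]
77 [147. 329.]
85 [147. 322.]
```

View pics/fin.png

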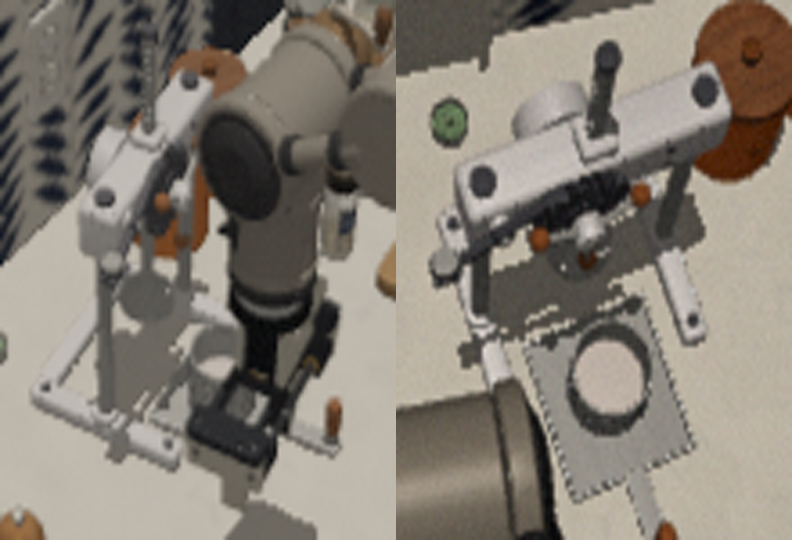

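The plate hangs at about (147,298) in the scene crop. Its lower edge is at row 322, which means about 85 mm, and the pawl is holding it. The mould, at about (608,372) in the top crop, stands flat and fully in front of the plate.

```bash
python3 -c "
from plant import *
print(close_job())"
```

```text
the job is handed in; nothing more can be done
None
```

The job is handed in: the pawl holds the plate clear of the mould's rim (measured 13 to 21 mm), and the tray is drawn about 98 mm forward with the mould wholly out from under the plate, in about 20 s of robot time.

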